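# Work a seized wing knob free and draw out the ampoule cassette

### The job

The wing knob that locks the ampoule cassette in its dock is seized with dried saline: rock it back and forth in small arcs until it breaks free, then turn it a quarter turn anticlockwise so that its tongue points out of the dock, clear of the mouth. Then slide the cassette out along the counter by its pull tab, without lifting or tipping it, until it lies wholly on the grey mat in front of the dock and square with it, and let go. Leave the bottle, vial and carton where they stand.

Things in the scene. Friction and masses are not known exactly. Their poses are not given: they have to be found in the camera images.
- dock: White fixed dock on the counter: two side walls and a back wall, 34 high, 6 thick, 72 clear between the side walls, 112 deep inside, open in front and above. Origin on the counter at the middle of the open mouth; x points into the dock, y to the left when looking in, z up. Beside its right front corner, at x -15, y -75 in this frame, stands the latch: a post with a rotating spindle, wing knob on top and tongue below.
- latch (a joint): Angle (rad) of knob and tongue, anticlockwise from above; 0 locked (tongue along dock +y), 1.57 tongue along dock -x, clear past 1.2. Range -0.26 to 1.65. Seized: stops hard 0.1 to 0.24 to either side, and pushing one way only never frees it; each push to the stop, then back to the other stop, wears the crust; after 3 to 7 full swings it turns free anticlockwise. 0.1 to 0.4 N m to move; stays where left.
- knob_axis (a point): Point on the knob's axis, at the middle height of the wings, 87 above the counter. Does not turn.
- wing_end (a point): End of the outer wing (dock -y at joint 0, opposite the tongue). The black wing knob is an upright straight fin through the axis: 110 long (55 to each side), 10 thick, 26 high, from 74 to 100 above the counter, round hub 38 diameter in the middle. Under the outer wing is only a 6 thick plate.
- tongue_end (a point): Free end of the aluminium tongue, 88 from the axis, 25 above the counter; the tongue is 10 wide and 14 high and points opposite to the outer wing.
- cassette: Loose closed grey box with white lid, 90 (x) by 66 (y) by 40 high, 0.26 to 0.5 kg, with a pull tab on the lid; its smooth underside slides easily. Origin at the centre of its underside; x points into the dock, z up. It starts in the dock, its front face about 12 to 20 behind the mouth.
- tab (a point): Middle of the upright white pull tab on the cassette: a plate 8 thick (x), 44 wide (y), standing 29 above the lid (40 to 69 above the counter), 30 in front (-x) of the cassette's centre. Can be hooked from behind (+x side, 56 of free lid behind it) or pinched over its thickness.
- mat: Flat dark grey mat, 140 (x) by 120 (y), level with the counter (no step), in front of the dock and square with it. Origin at its centre.
- saline: Bystander: standing clear bottle, 60 diameter, 110 high. Origin at the centre of its underside.
- vial: Bystander: small standing glass jar, 32 diameter, 55 high. Origin at the centre of its underside.
- carton: Bystander: paper carton 50 x 90 x 45 high. Origin at the centre of its underside.
There are look-alikes about, which are no part of the job. What is shaped like the cassette but blue or orange is not meant.

How it is judged:
On the way, in this order (a step that is already met when the one before it is completed fails the run):
1. the knob has broken free and is turned a quarter turn, its tongue clear of the mouth (value of joint latch above 1.2 rad), for 0.2 s.
2. the cassette has been slid out of the dock (x of cassette in the frame of dock below -0.03 m), for 0.1 s.
At the end, for the whole second after the job is handed in: The knob is turned past 1.2 rad (tongue clear of the mouth); the cassette lies flat and at rest on the counter, its centre within 28 mm (x) and 30 mm (y) of the mat's centre and turned less than 0.3 rad from it, so that it lies wholly on the mat (give or take a few mm) (value of joint latch above 1.2 rad and x of cassette in the frame of mat between -0.028 and 0.028 m and y of cassette in the frame of mat between -0.03 and 0.03 m and angle between the x axis of cassette and the x axis of mat, either way round below 0.3 rad and angle between cassette's own z axis and vertical below 0.05 rad and height (world z) of cassette below 0.006 m and linear speed of cassette below 0.01 m/s); the robot touches nothing.
It fails at once if the cassette is lifted off the counter (more than 25 mm) (height (world z) of cassette above 0.025 m).
It fails at once if the cassette is tipped (angle between cassette's own z axis and vertical above 0.3 rad).
It fails at once if the saline is moved or knocked over (distance of saline from where it was at the start of the episode above 0.03 m or angle between saline's own z axis and vertical above 0.5 rad).
It fails at once if the vial is moved or knocked over (distance of vial from where it was at the start of the episode above 0.03 m or angle between vial's own z axis and vertical above 0.5 rad).
It fails at once if the carton is moved or knocked over (distance of carton from where it was at the start of the episode above 0.03 m or angle between carton's own z axis and vertical above 0.5 rad).
It also fails if it takes over 64 s, if anything falls off the work surface, if the arm or the gripper's body presses on something with over 40 N, if the wrist force passes 120 N, or if a joint passes its speed limit or range.

### The arm

A 6-joint arm with a two-finger parallel gripper is mounted at the origin on the work surface. World frame = base frame: x ahead of the robot, y to its left, z up, the work surface at z = 0. Lengths are in m, angles in rad, forces in N, time in s.
With the tool pointing down it reaches from about 0.4 to 0.925 m from the base axis. Payload 12.5 kg.
Tool frame: the origin (TCP) lies midway between the tips of the shut fingers; the grasp point (between the pads) lies 19 mm behind it; z points along the fingers, y is the line along which they close (so a half turn about z gives the same grasp; the last joint's range is limited). The gripper opens to 95 mm and grips with 3 to 60 N. Pads are 20 mm wide; open, the fingers measure 119 mm over their backs; the gripper's body (75 mm by 180 mm) begins 59 mm behind the grasp point.
Start: joints at [-1.413, 0.491, 1.559, -0, 1.092, -0.106], TCP at [0.163, -0.603, 0.194] pointing down, gripper open.
Joint ranges: [-3.1, 3.1], [-0.84, 2.19], [0.05, 2.79], [-1.13, 4.28], [0.06, 2.93], [-2.69, 2.69]. Speed limits (rad/s): [2.22, 2.22, 2.79, 3.14, 3.14, 3.14].

### API

Orientations are given as a 3x3 rotation matrix whose columns are the frame's x, y, z axes.
In Python, from rig import sensors, eyes, r gives the robot as it stands.
- The arm moves only by the tool arm_command, never from a script. Its argument "rows" is a list that holds one entry, the list of rows, each a list of 7 numbers: the shift along the tool's x, y, z scaled (see below), then the turn, a rotation vector about the tool's x, y, z scaled (see below), then the opening, from -1 (shut) to 1 (fully open). A call has 1 to 8 rows; each row shifts and turns the commanded pose from where the row before left it, along the tool's axes as they then stand; what a row does not reach is not made up. The controller multiplies each number of a shift by 0.2 m and each number of a turn by 6 degrees. A row lasts 1/8 s, in which the tool goes at most 62.5 mm and 10.7 degrees, less where a joint would pass 70% of its speed; a pose out of reach is approached as far as the arm can. A call with a number of a shift or a turn outside -1 to 1 is refused whole. A call with a gripper value outside its range is refused whole. The fingers move at their own pace and stop on an object; "grip_force" is the grip in N (left out, the last holds). Time passes only in rows, so rows that do not move let the fingers close. It gives the time, the measured TCP pose, the force, the opening and the grip force at its end, in the units of the state.
- sensors.state(): the state, without advancing time (a new reading comes with each control period).
- eyes.camera(name): name is "scene" or "top" or "wrist"; returns a dict with "image" (400x640x3 uint8, blue, green, red), "K" (3x3 intrinsics, pixels), "k1" (the pictures are not rectified: a ray, as slopes to the right and down, at radius r is drawn at 1 + k1 r^2 times it, then the intrinsics apply), "R" (3x3) and "t" (3): a world point X has camera coordinates R X + t. Camera axes: x right, y down, z forward; pixel columns grow to the right and rows downward; lengths in m; the calibration is good to about 2 mm. A picture is of the moment at which its call begins. There is no depth.
- r.finish_job(): hands the job in; it is judged then, once.
The state is a dict: "time": time; "qpos": joint angles; "qd": joint speeds; "tau": joint torques, N m; "ee_pos": TCP position; "ee_rot": TCP orientation; "contact_force": force on the tool from outside, world axes, zero at the start; "moment": the same for the moment, N m; "finger_gap": finger opening in m; "gripper_force": force on a finger pad.
Only numpy, scipy, OpenCV 4.12 (cv2) and the standard library are available. Lean on these libraries where they do the work, as an engineer would, in place of code of your own. Each camera call takes 0.05 s, during which the arm holds its last target. There are 200 camera calls.

## Working session

There is one attempt and no reset: what is moved stays moved. The work goes in short steps, Python scripts to look and compute and a tool call to move; the robot and the scene stay as the last step left them, time stands still between calls to the robot, and variables do not carry over. Pictures are saved under pics/ and viewed, at most 10 in all, crops included, and the job is handed in when it is done.

Besides the shell and the picture viewer there is one more tool, called after "Emit:" as name(argument=value, ...) on one line, values as JSON. arm_command: Moves the arm, as the interface text tells. Its arguments: {"type":"object","properties":{"rows":{"type":"array"},"grip_force":{"type":"number"}},"required":["rows"]}

```bash
mkdir -p pics; ls
python3 - <<'E'
from rig import sensors, eyes, r
import cv2,pickle
d={}
for n in("scene","top"):
    c=eyes.camera(n);d[n]=c;cv2.imwrite(f"pics/{n}0.png",c["image"]);print(n,c["K"],c["k1"],c["R"],c["t"])
pickle.dump(d,open("c0.pkl","wb"))
s=sensors.state();print(s["time"],s["ee_pos"],s["ee_rot"])
E
```

```text
pics
scene [[477.85228791   0.         320.26645958]
 [  0.         477.85228791 197.71929778]
 [  0.           0.           1.        ]] -0.0407989421090278 [[-0.2384431   0.97114651  0.00439873]
 [ 0.64266732  0.16118498 -0.74899807]
 [-0.72809587 -0.1757665  -0.66255757]] [ 0.13210982 -0.33863492  1.48138878]
top [[469.64799507   0.         325.15688921]
 [  0.         469.64799507 199.67046165]
 [  0.           0.           1.        ]] -0.10634373348663365 [[ 1.14154883e-02 -9.99933775e-01  1.45993774e-03]
 [-9.96822224e-01 -1.14950527e-02 -7.88246057e-02]
 [ 7.88361676e-02 -5.55477013e-04 -9.96887431e-01]] [0.02996464 0.64429209 1.12086247]
0.1 [ 0.1629455  -0.60316408  0.19341864] [[ 9.65412580e-01  2.60726913e-01 -1.65372881e-04]
 [ 2.60726950e-01 -9.65412106e-01  9.60463312e-04]
 [ 9.07656527e-05 -9.70360531e-04 -9.99999525e-01]]
```

View pics/top0.png

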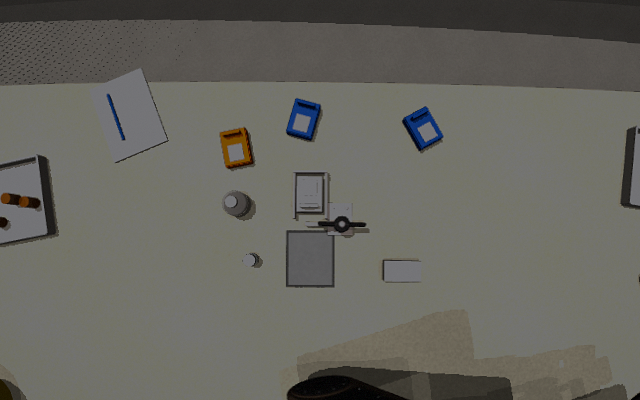

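View pics/scene0.png

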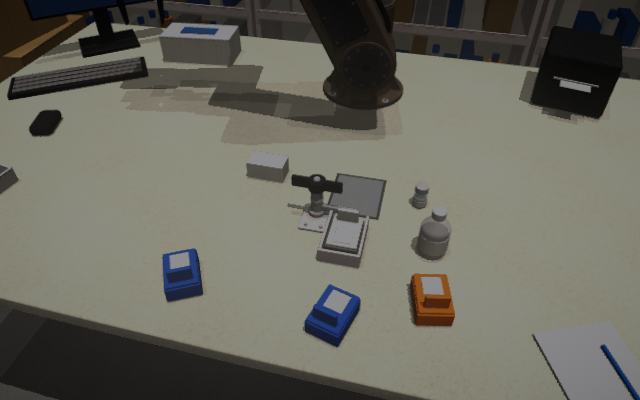

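The top view shows the mat at x 287–334, y 231–287, the knob hub at (342,224), the dock at (294–327, 172–219), the bottle at (236,203), the vial at (251,260) and the carton at (402,271). The dock is nearly square with the world axes.

```bash
cat > h.py <<'E'
import numpy as np,cv2
def ray(c,u,v,z):
    K=c["K"];x=cv2.undistortPoints(np.array([[[u,v]]],float),K,np.array([c["k1"],0,0,0,0.]) )[0,0] 
    d=c["R"].T@np.array([x[0],x[1],1]);o=-c["R"].T@c["t"]
    return o+d*(z-o[2])/d[2]
def px(c,X):
    return cv2.projectPoints(np.array([X],float),cv2.Rodrigues(c["R"])[0],c["t"],c["K"],np.array([c["k1"],0,0,0.]))[0][0,0]
def hull(m):
    cs=cv2.findContours(m.astype(np.uint8),cv2.RETR_EXTERNAL,cv2.CHAIN_APPROX_NONE)[0]
    return max(cs,key=cv2.contourArea)
E
python3 - <<'E'
import pickle,cv2,numpy as np
from h import *
d=pickle.load(open("c0.pkl","rb"));c=d["top"];im=c["image"]
g=cv2.cvtColor(im,cv2.COLOR_BGR2GRAY)
m=np.zeros_like(g);m[226:295,275:345]=(g[226:295,275:345]<125)
h=hull(m);rc=cv2.minAreaRect(h);print("mat px",rc)
P=np.array([ray(c,u,v,0)[:2] for u,v in cv2.boxPoints(rc)]);print(P,P.mean(0))
m=np.zeros_like(g);m[205:240,310:375]=g[205:240,310:375]<40
h=hull(m);rc=cv2.minAreaRect(h);print("knob px",rc);b=cv2.boxPoints(rc)
print(np.array([ray(c,u,v,.1)[:2] for u,v in b]),ray(c,*rc[0],.1))
for n,u,v,z in(("saline",236,203,.11),("vial",251,260,.055),("carton",402,271,.045)):print(n,ray(c,u,v,z))
for p in((294,172),(327,172),(294,219)):print(ray(c,*p,.034))
s=d["scene"]["image"]
a=cv2.resize(im[165:295,225:425],None,fx=4,fy=4,interpolation=2);
cv2.imwrite("pics/crop1.png",cv2.convertScaleAbs(a,alpha=1.4))
E
```

```text
mat px ((309.5, 260.0), (68.0, 69.0), 90.0)
[[ 0.57878388  0.16134401]
 [ 0.58081689 -0.0102378 ]
 [ 0.41302443 -0.01180821]
 [ 0.41086449  0.15850885]] [0.49587242 0.07445171]
knob px ((341.61767578125, 223.9705810546875), (15.279744148254395, 45.354156494140625), 75.96376037597656)
[[ 0.58676064  0.0536175 ]
 [ 0.61293694 -0.04632108]
 [ 0.57927162 -0.0549611 ]
 [ 0.55323081  0.044792  ]] [ 0.58303197 -0.00065171  0.1       ]
saline [0.62731507 0.23941187 0.11      ]
vial [0.49652264 0.21099392 0.055     ]
carton [ 0.4739294  -0.14773117  0.045     ]
[0.70994935 0.11400926 0.034     ]
[0.71085132 0.03364394 0.034     ]
[0.59551908 0.11208966 0.034     ]
```

View pics/crop1.png

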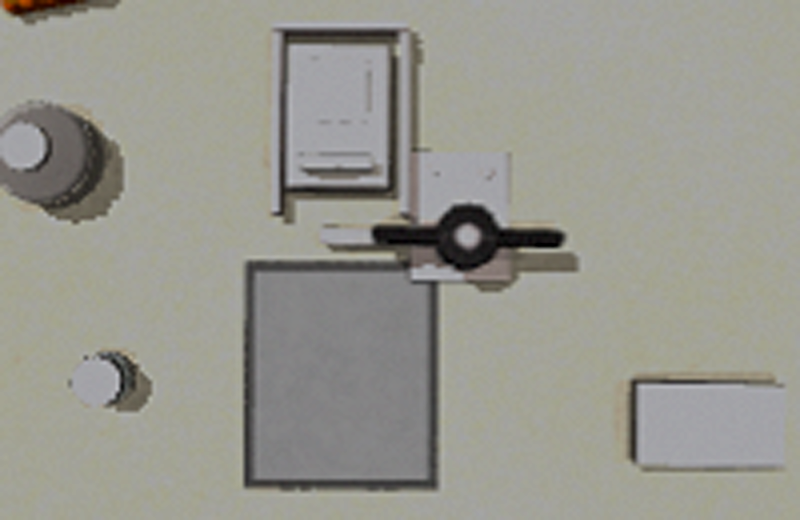

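The enlarged crop (4x, origin 225,165) shows the mat corners at (247,263), (437,263) and (437,487), the knob ends at (373,233) and (565,238), the hub at (468,235), and the tab as a bar at (300–378, 163).

Run:
```python
import pickle
from h import *
d=pickle.load(open("c0.pkl","rb"));c=d["top"]
for n,x,y,z in(("mat",247,263,0),("mat",437,263,0),("mat",437,487,0),("mat",247,487,0),("wingL",373,233,.1),("wingR",565,238,.1),("hub",468,235,.1),("tabL",300,163,.069),("tabR",378,163,.069),("dockL back",273,27,.034),("dockR back",413,27,.034),("dockL f",273,214,.034),("carton nearL",636,470,.045),("carton farL",636,382,.045),("cartR",784,384,.045),("lidbl",288,44,.04),("lidfr",388,190,.04)):
    print(n,ray(c,225+x/4,165+y/4,z).round(4))
```

```text
mat [0.5674 0.1319 0.    ]
mat [0.5688 0.0139 0.    ]
mat [0.4306 0.0124 0.    ]
mat [0.4291 0.1297 0.    ]
wingL [0.5841 0.0525 0.1   ]
wingR [ 0.5824 -0.0567  0.1   ]
hub [ 0.5835 -0.0015  0.1   ]
tabL [0.6255 0.0962 0.069 ]
tabR [0.626  0.0505 0.069 ]
dockL back [0.7105 0.1158 0.034 ]
dockR back [0.7115 0.0306 0.034 ]
dockL f [0.5967 0.1139 0.034 ]
carton nearL [ 0.4464 -0.1048  0.045 ]
carton farL [ 0.4986 -0.1045  0.045 ]
cartR [ 0.498  -0.1934  0.045 ]
lidbl [0.6994 0.1062 0.04  ]
lidfr [0.6117 0.0446 0.04  ]
```

Emit:
arm_command(rows=[[[0.197,-0.154,0,0,0,0,-0.2],[0.197,-0.154,0,0,0,0,-0.2],[0.197,-0.154,0,0,0,0,-0.2],[0.197,-0.154,0,0,0,0,-0.2],[0.197,-0.154,0,0,0,0,-0.2],[0.197,-0.154,0,0,0,0,-0.2],[0.197,-0.154,0,0,0,0,-0.2],[0.197,-0.154,0,0,0,0,-0.2]]], grip_force=25)

```text
time: 1.1
ee_pos: [0.4038, -0.2819, 0.1938]
ee_rot: [[0.965, 0.261, -0.0], [0.261, -0.965, 0.0], [-0.0, -0.0, -1.0]]
contact_force: [0.8, -0.5, -0.1]
finger_gap: 0.0382
gripper_force: 0.0
```

Emit:
arm_command(rows=[[[0.197,-0.154,0,0,0,-1,-0.2],[0,0,0,0,0,-1,-0.2],[0,0,0,0,0,-1,-0.2],[0,0,0,0,0,-1,-0.2],[0,0,0,0,0,-1,-0.2],[0,0,0,0,0,-1,-0.2],[0,0,0,0,0,-1,-0.2],[0,0,0,0,0,-1,-0.2]]])

```text
time: 2.1
ee_pos: [0.4329, -0.2432, 0.1937]
ee_rot: [[0.449, 0.893, -0.0], [0.893, -0.449, 0.0], [0.0, -0.0, -1.0]]
contact_force: [-0.1, -0.6, 0.3]
finger_gap: 0.0382
gripper_force: 0.0
```

Emit:
arm_command(rows=[[[0,0,0,0,0,-1,-0.2],[0,0,0,0,0,-1,-0.2],[0,0,0,0,0,-1,-0.2],[0,0,0,0,0,-1,-0.2],[0,0,0,0,0,-0.5,-0.2],[0,0,0,0,0,0,-0.2]]])

```text
time: 2.85
ee_pos: [0.4329, -0.2432, 0.1937]
ee_rot: [[-0.002, 1.0, -0.0], [1.0, 0.002, 0.0], [0.0, -0.0, -1.0]]
contact_force: [0.2, -0.2, 0.3]
finger_gap: 0.0382
gripper_force: 0.0
```

Run:
```python
from rig import sensors
s=sensors.state();print(s["time"],s["ee_pos"].__array__().round(4) if hasattr(s["ee_pos"],'__array__') else s["ee_pos"],s["ee_rot"],s["finger_gap"],s["qpos"])
```

```text
2.85 [ 0.4329 -0.2432  0.1937] [[-1.63376716e-03  9.99998603e-01 -3.54243093e-04]
 [ 9.99998651e-01  1.63382659e-03  1.67542674e-04]
 [ 1.68121212e-04 -3.53968890e-04 -9.99999923e-01]] 0.03821213902218547 [-6.44918265e-01  3.09678258e-01  1.86633426e+00 -9.61049848e-05
  9.65963944e-01 -6.46497400e-01]
```

Emit:
arm_command(rows=[[[0.2,0.15,0,0,0,0,-0.2],[0.2,0.15,0,0,0,0,-0.2],[0.2,0.15,0,0,0,0,-0.2],[0.2,0.15,0,0,0,0,-0.2],[0.2,0.15,0,0,0,0,-0.2],[0,0,0,0,0,0,-0.2]]])

```text
time: 3.6
ee_pos: [0.5837, -0.0406, 0.1934]
ee_rot: [[-0.004, 1.0, -0.0], [1.0, 0.004, 0.0], [0.0, -0.0, -1.0]]
contact_force: [-0.6, -0.7, 0.0]
finger_gap: 0.0381
gripper_force: 0.0
```

Run:
```python
from rig import sensors, eyes
import cv2,pickle
from h import *
c=eyes.camera("wrist");pickle.dump(c,open("w1.pkl","wb"));im=c["image"].copy()
s=sensors.state();print(s["ee_pos"])
for p in([.583,-.0015,.1],[.583,-.0565,.1],[.583,.0535,.1],[.626,.0735,.069]):
    q=px(c,p);print(q);cv2.circle(im,tuple(int(a) for a in q),4,(0,0,255),1)
cv2.imwrite("pics/w1.png",im)
```

```text
[ 0.58279338 -0.04192427  0.19335264]
[319.85663504 146.61820146]
[319.61079411 212.33573253]
[320.13343604  74.36504299]
[371.95580918  52.38188856]
```

View pics/w1.png

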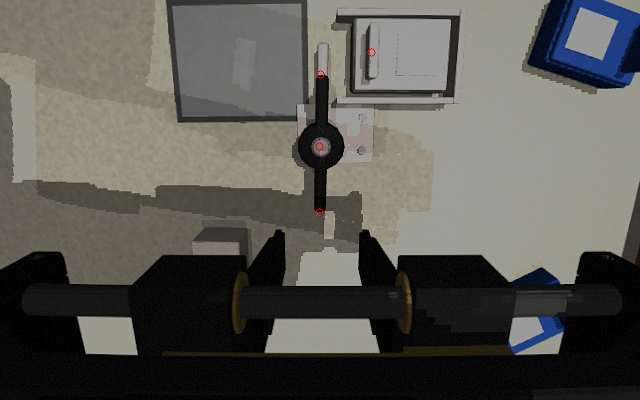

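The wrist view shows the hub at (320,147), the outer wing end at (319,211) and the tab at (373,50), all on the predicted marks. Next I descend onto the outer wing and grip it.

Emit:
arm_command(rows=[[[-0.005,0,0.2,0,0,0,-0.2],[0,0,0.2,0,0,0,-0.2],[0,0,0.15,0,0,0,-0.2],[0,0,0.075,0,0,0,-0.2],[0,0,0,0,0,0,-1],[0,0,0,0,0,0,-1],[0,0,0,0,0,0,-1],[0,0,0,0,0,0,-1]]], grip_force=30)

```text
time: 4.65
ee_pos: [0.583, -0.0441, 0.0699]
ee_rot: [[-0.002, 1.0, 0.001], [1.0, 0.002, -0.0], [-0.0, 0.001, -1.0]]
contact_force: [-1.9, -0.8, 5.8]
finger_gap: 0.0093
gripper_force: 30.0
```

Emit:
arm_command(rows=[[[0,0.022,0,0,0,-1,-1],[0,0,0,0,0,0,-1]]])

```text
time: 4.9
ee_pos: [0.5877, -0.0439, 0.0698]
ee_rot: [[-0.108, 0.994, 0.002], [0.994, 0.108, -0.0], [-0.0, 0.002, -1.0]]
contact_force: [-0.5, 1.4, 5.9]
finger_gap: 0.0095
gripper_force: 30.0
```

Emit:
arm_command(rows=[[[0,0.011,-0.006,0,0,-0.5,-1],[0,0,0,0,0,0,-1]]])

```text
time: 5.15
ee_pos: [0.5895, -0.0436, 0.0699]
ee_rot: [[-0.158, 0.988, 0.0], [0.988, 0.158, 0.0], [0.0, 0.0, -1.0]]
contact_force: [2.8, 1.7, -6.3]
finger_gap: 0.0098
gripper_force: 30.0
```

Emit:
arm_command(rows=[[[0,0.011,0,0,0,-0.5,-1],[0,0,0,0,0,0,-1]]])

```text
time: 5.4
ee_pos: [0.5905, -0.0434, 0.0699]
ee_rot: [[-0.208, 0.978, -0.002], [0.978, 0.208, 0.0], [0.001, -0.002, -1.0]]
contact_force: [-4.2, -1.0, -1.9]
finger_gap: 0.01
gripper_force: 30.3
```

Emit:
arm_command(rows=[[[0,0.015,0,0,0,-0.7,-1],[0,0,0,0,0,0,-1]]])

```text
time: 5.65
ee_pos: [0.5905, -0.043, 0.0698]
ee_rot: [[-0.279, 0.96, -0.008], [0.96, 0.279, 0.0], [0.003, -0.008, -1.0]]
contact_force: [-17.2, -4.5, 6.7]
finger_gap: 0.0108
gripper_force: 30.9
```

```bash
cat > wing.py <<'E'
from rig import eyes,sensors
from h import *
import sys
c=eyes.camera("top");im=c["image"];g=cv2.cvtColor(im,cv2.COLOR_BGR2GRAY)
a=cv2.resize(im[150:300,250:400],None,fx=4,fy=4,interpolation=2)
cv2.imwrite("pics/%s.png"%sys.argv[1],cv2.convertScaleAbs(a,alpha=1.4))
s=sensors.state();print(s["time"],s["ee_pos"],s["contact_force"],s["moment"])
E
python3 wing.py t2
```

```text
5.7 [ 0.5905355  -0.0429792   0.06979651] [-16.41446025  -4.12734638   6.68278752] [-0.86610713  3.11002618 -0.60935072]
```

View pics/t2.png

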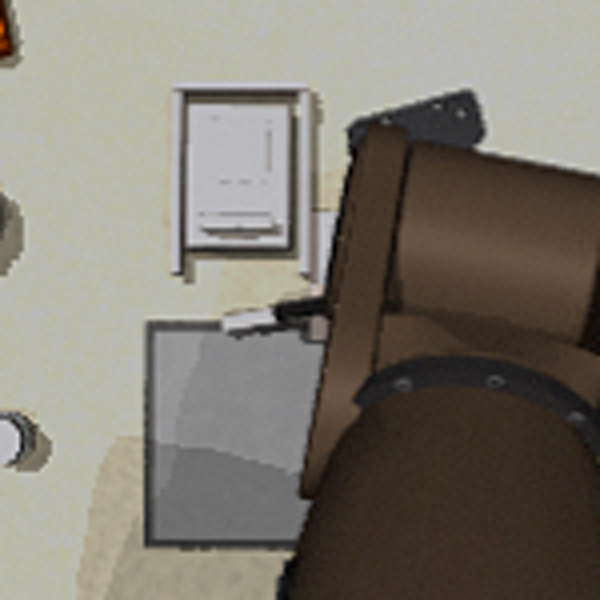

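The top view shows the tongue at about (250,320) in the crop, turned about 0.18 rad anticlockwise, with the arm on the stop. I now swing back the other way.

Emit:
arm_command(rows=[[[0,-0.022,0,0,0,1,-1],[0,-0.022,0,0,0,1,-1],[0,-0.022,0,0,0,1,-1],[0,-0.022,0,0,0,1,-1],[0,0,0,0,0,0,-1]]])

```text
time: 6.32
ee_pos: [0.5767, -0.0437, 0.0699]
ee_rot: [[0.137, 0.991, -0.0], [0.991, -0.137, 0.002], [0.001, -0.0, -1.0]]
contact_force: [1.6, 9.6, -5.4]
finger_gap: 0.0101
gripper_force: 30.0
```

Emit:
arm_command(rows=[[[0,-0.015,0,0,0,0.7,-1],[0,0,0,0,0,0,-1]]])

```text
time: 6.58
ee_pos: [0.5758, -0.0436, 0.07]
ee_rot: [[0.208, 0.978, 0.004], [0.978, -0.208, 0.001], [0.001, 0.004, -1.0]]
contact_force: [9.4, 9.7, -12.3]
finger_gap: 0.01
gripper_force: 30.8
```

Emit:
arm_command(rows=[[[0,-0.015,0,0,0,0.7,-1],[0,0,0,0,0,0,-1]]])

```text
time: 6.82
ee_pos: [0.5757, -0.0432, 0.0701]
ee_rot: [[0.279, 0.96, 0.01], [0.96, -0.279, -0.0], [0.003, 0.01, -1.0]]
contact_force: [23.0, 10.1, -20.0]
finger_gap: 0.0106
gripper_force: 31.7
```

Both stops lie at about ±0.17 rad. I repeat full swings, with the radial drift corrected.

Emit:
arm_command(rows=[[[0.005,0.022,-0.004,0,0,-1,-1],[0.005,0.022,-0.004,0,0,-1,-1],[0.001,0.022,0,0,0,-1,-1],[0.001,0.022,0,0,0,-1,-1],[0.001,0.022,0,0,0,-1,-1],[0,0.008,0,0,0,-0.4,-1],[0,0,0,0,0,0,-1],[0,0,0,0,0,0,-1]]])

```text
time: 7.82
ee_pos: [0.5909, -0.0424, 0.07]
ee_rot: [[-0.278, 0.96, -0.009], [0.961, 0.278, 0.001], [0.004, -0.008, -1.0]]
contact_force: [-12.6, -2.9, -8.1]
finger_gap: 0.0105
gripper_force: 31.2
```

Emit:
arm_command(rows=[[[0.001,-0.022,0,0,0,1,-1],[0.001,-0.022,0,0,0,1,-1],[0.001,-0.022,0,0,0,1,-1],[0.001,-0.022,0,0,0,1,-1],[0.001,-0.022,0,0,0,1,-1],[0,-0.008,0,0,0,0.4,-1],[0,0,0,0,0,0,-1],[0,0,0,0,0,0,-1]]])

```text
time: 8.82
ee_pos: [0.573, -0.0426, 0.0702]
ee_rot: [[0.278, 0.961, 0.003], [0.961, -0.278, -0.0], [0.001, 0.003, -1.0]]
contact_force: [-0.5, 6.6, -19.9]
finger_gap: 0.0098
gripper_force: 30.1
```

Emit:
arm_command(rows=[[[0.001,0.022,0,0,0,-1,-1],[0.001,0.022,0,0,0,-1,-1],[0.001,0.022,0,0,0,-1,-1],[0.001,0.022,0,0,0,-1,-1],[0.001,0.022,0,0,0,-1,-1],[0,0.008,0,0,0,-0.4,-1],[0,0,0,0,0,0,-1],[0,0,0,0,0,0,-1]]])

```text
time: 9.82
ee_pos: [0.5944, -0.0423, 0.0704]
ee_rot: [[-0.279, 0.96, -0.001], [0.96, 0.279, 0.001], [0.001, -0.001, -1.0]]
contact_force: [3.4, 4.9, -16.8]
finger_gap: 0.0097
gripper_force: 30.0
```

The knob now goes past the old stop without force, so I try turning it on anticlockwise.

Emit:
arm_command(rows=[[[0.001,0.022,-0.006,0,0,-1,-1],[0.001,0.022,0,0,0,-1,-1],[0,0,0,0,0,0,-1]]])

```text
time: 10.2
ee_pos: [0.6025, -0.039, 0.0705]
ee_rot: [[-0.473, 0.881, -0.002], [0.881, 0.473, 0.001], [0.002, -0.001, -1.0]]
contact_force: [6.6, 3.8, -27.4]
finger_gap: 0.0094
gripper_force: 30.0
```

It has broken free. I carry on to the quarter turn and take off the upward pull.

Emit:
arm_command(rows=[[[0.001,0.022,0.007,0,0,-1,-1],[0.001,0.022,0.007,0,0,-1,-1],[0.001,0.022,0,0,0,-1,-1],[0.001,0.022,0,0,0,-1,-1],[0.001,0.022,0,0,0,-1,-1],[0,0,0,0,0,0,-1]]])

```text
time: 10.95
ee_pos: [0.619, -0.0239, 0.0703]
ee_rot: [[-0.851, 0.526, 0.0], [0.526, 0.851, 0.001], [0.0, 0.001, -1.0]]
contact_force: [-0.1, 5.0, -0.3]
finger_gap: 0.0097
gripper_force: 30.0
```

Emit:
arm_command(rows=[[[0.001,0.022,0,0,0,-1,-1],[0.001,0.022,0,0,0,-1,-1],[0.001,0.022,0,0,0,-1,-1],[0.001,0.022,0,0,0,-1,-1],[0.001,0.022,0,0,0,-1,-1],[0,0,0,0,0,0,-1],[0,0,0,0,0,0,-1]]])

```text
time: 11.82
ee_pos: [0.6255, -0.0031, 0.0703]
ee_rot: [[-0.999, 0.032, 0.001], [0.032, 0.999, 0.001], [-0.001, 0.001, -1.0]]
contact_force: [0.9, 5.9, -1.8]
finger_gap: 0.0093
gripper_force: 30.0
```

Emit:
arm_command(rows=[[[0,0,0,0,0,0,-0.2],[0,0,0,0,0,0,-0.2],[0,0,0,0,0,0,-0.2],[0,0,-0.2,0,0,0,-0.2],[0,0,-0.2,0,0,0,-0.2],[0,0,-0.2,0,0,0,-0.2],[0,0.19,0,0,0,1,-0.2],[0,0,0,0,0,1,-0.2]]])

```text
time: 12.82
ee_pos: [0.6264, 0.0355, 0.1909]
ee_rot: [[-0.971, 0.239, 0.001], [0.239, 0.971, 0.0], [-0.001, 0.0, -1.0]]
contact_force: [-0.2, -0.7, 0.6]
finger_gap: 0.0382
gripper_force: 0.0
```

Emit:
arm_command(rows=[[[0,0.19,0,0,0,1,-0.2],[0,0,0,0,0,1,-0.2],[0,0,0,0,0,1,-0.2],[0,0,0,0,0,1,-0.2],[0,0,0,0,0,1,-0.2],[0,0,0,0,0,1,-0.2],[0,0,0,0,0,1,-0.2],[0,0,0,0,0,1,-0.2]]])

```text
time: 13.82
ee_pos: [0.6354, 0.0706, 0.1902]
ee_rot: [[-0.471, 0.882, 0.0], [0.882, 0.471, -0.0], [-0.0, -0.0, -1.0]]
contact_force: [-0.0, 0.8, -0.2]
finger_gap: 0.0384
gripper_force: 0.0
```

Emit:
arm_command(rows=[[[0,0,0,0,0,1,-0.2],[0,0,0,0,0,1,-0.2],[0,0,0,0,0,1,-0.2],[0,0,0,0,0,1,-0.2],[0,0,0,0,0,0.6,-0.2],[0,0,0,0,0,0,-0.2]]])

```text
time: 14.58
ee_pos: [0.6354, 0.0706, 0.1902]
ee_rot: [[-0.013, 1.0, 0.0], [1.0, 0.013, -0.0], [-0.0, 0.0, -1.0]]
contact_force: [-0.1, -0.4, -0.5]
finger_gap: 0.0382
gripper_force: 0.0
```

Run:
```python
from rig import sensors, eyes
import cv2
from h import *
c=eyes.camera("wrist");im=c["image"].copy()
s=sensors.state();print(s["ee_pos"],s["ee_rot"][:2])
for p in([.583,-.0015,.1],[.495,-.003,.032],[.626,.0735,.069],[.626,.0515,.069],[.626,.0955,.069]):
    q=px(c,p);print(q);cv2.circle(im,tuple(int(a) for a in q),4,(0,0,255),1)
cv2.imwrite("pics/w2.png",im)
```

```text
[0.6354163  0.07064187 0.19013991] [[-1.36433257e-02  9.99906921e-01  9.92534081e-05]
 [ 9.99906908e-01  1.36433438e-02 -1.83872680e-04]]
[259.54134667 273.93146272]
[187.67783181 243.90567629]
[310.19785998 182.90599717]
[310.07447255 206.33213708]
[310.33022232 158.63073125]
```

View pics/w2.png

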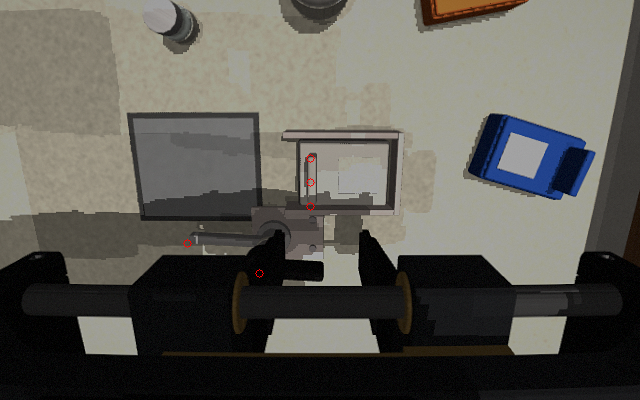

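The wrist view shows the tab spanning (312, 155–205), the tongue end at (192,238) turned clear along the mat side, and the mat at (128–260, 113–220). I descend and pinch the tab over its thickness.

Emit:
arm_command(rows=[[[0.017,-0.042,0,0,0,0,-0.2],[0,0,0.2,0,0,0,-0.2],[0,0,0.2,0,0,0,-0.2],[0,0,0.2,0,0,0,-0.2],[0,0,0.1,0,0,0,-0.2],[0,0,0,0,0,0,-0.2]]])

```text
time: 15.38
ee_pos: [0.6259, 0.0742, 0.0489]
ee_rot: [[-0.013, 1.0, -0.003], [1.0, 0.013, -0.0], [-0.0, -0.003, -1.0]]
contact_force: [-0.3, 0.3, -0.2]
finger_gap: 0.0381
gripper_force: 0.0
```

Emit:
arm_command(rows=[[[0,0,0,0,0,0,-1],[0,0,0,0,0,0,-1],[0,0,0,0,0,0,-1],[0,0,0,0,0,0,-1]]], grip_force=15)

```text
time: 15.88
ee_pos: [0.6271, 0.0741, 0.0505]
ee_rot: [[-0.013, 1.0, 0.001], [1.0, 0.013, -0.0], [-0.0, 0.001, -1.0]]
contact_force: [0.8, 0.8, 1.1]
finger_gap: 0.0039
gripper_force: 0.0
```

Run:
```python
from rig import sensors, eyes
import cv2,numpy as np
s=sensors.state();print(s["ee_pos"],s["finger_gap"],s["gripper_force"],s["contact_force"])
a=eyes.camera("wrist")["image"];b=eyes.camera("scene")["image"]
b=cv2.resize(b[150:290,270:450],None,fx=3.5,fy=3.5)
cv2.imwrite("pics/w3.png",np.vstack([cv2.resize(a[60:260,160:480],None,fx=1.4,fy=1.4)[:, :448],cv2.resize(b,(448,310))]))
```

```text
[0.62708774 0.07406698 0.05053182] 0.0038723266427313423 0.0 [0.77137718 0.75364292 1.07291863]
```

View pics/w3.png

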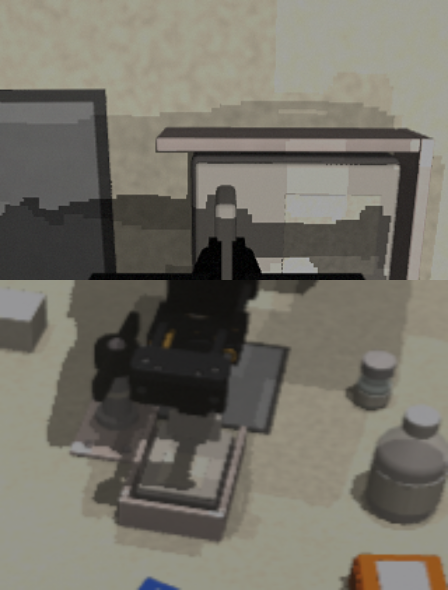

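The wrist crop (upper half) shows the tab at (226,230) between the finger tips, and the scene crop shows the gripper over the dock. The gap reading of 3.9 mm is less than the tab's 8, so I let the fingers settle and read again.

Emit:
arm_command(rows=[[[0,0,0,0,0,0,-1],[0,0,0,0,0,0,-1],[0,0,0,0,0,0,-1],[0,0,0,0,0,0,-1]]], grip_force=20)

```text
time: 16.48
ee_pos: [0.627, 0.074, 0.0501]
ee_rot: [[-0.012, 1.0, -0.0], [1.0, 0.012, -0.0], [-0.0, -0.0, -1.0]]
contact_force: [0.4, -0.5, 0.3]
finger_gap: 0.0005
gripper_force: 0.0
```

Run:
```python
from rig import sensors, eyes
import cv2,numpy as np
from h import *
c=eyes.camera("wrist");im=c["image"].copy();a=im.copy()
for p in([.627,.074,.05],[.627,.096,.069],[.627,.052,.069],[.627,.096,.04],[.627,.084,.05]):
    q=px(c,p);print(p,q);cv2.circle(a,tuple(int(v) for v in q),3,(0,0,255),1)
a=cv2.resize(a[120:320,220:420],None,fx=3,fy=3);cv2.imwrite("pics/w4.png",cv2.convertScaleAbs(a,alpha=1.5))
```

```text
[0.627, 0.074, 0.05] [320.33201089 234.96667489]
[0.627, 0.096, 0.069] [320.78070603 207.90839465]
[0.627, 0.052, 0.069] [319.73560401 285.79737022]
[0.627, 0.096, 0.04] [320.84601872 193.5306079 ]
[0.627, 0.084, 0.05] [320.55265052 218.44854304]
```

View pics/w4.png

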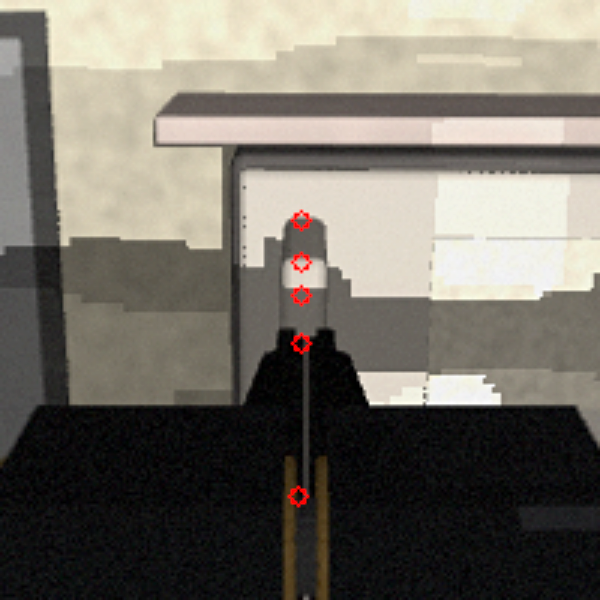

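The tab end is at crop (305,258), exactly where predicted, with the finger tips seemingly on either side of it, while the sensor reads shut. I make a short test pull and measure whether the cassette follows.

Emit:
arm_command(rows=[[[0,-0.05,0,0,0,0,-1],[0,-0.05,0,0,0,0,-1],[0,0,0,0,0,0,-1]]])

```text
time: 16.9
ee_pos: [0.6061, 0.0738, 0.0503]
ee_rot: [[-0.013, 1.0, -0.001], [1.0, 0.013, -0.0], [-0.0, -0.001, -1.0]]
contact_force: [-0.1, 0.1, -0.0]
finger_gap: 0.0004
gripper_force: 0.0
```

Run:
```python
from rig import sensors, eyes
import cv2,numpy as np
s=sensors.state();print(s["ee_pos"],s["finger_gap"],s["gripper_force"],s["contact_force"])
a=eyes.camera("wrist")["image"][120:320,220:420];b=eyes.camera("top")["image"][150:300,270:370]
a=cv2.resize(a,(400,400));b=cv2.resize(b,(400,600));a=np.vstack([a,np.zeros((200,400,3),np.uint8)])
cv2.imwrite("pics/w5.png",cv2.convertScaleAbs(np.hstack([a,b]),alpha=1.5))
```

```text
[0.60607816 0.07382293 0.05025424] 0.0004049537262708544 0.0 [-0.12153784  0.09670731 -0.02832086]
```

View pics/w5.png

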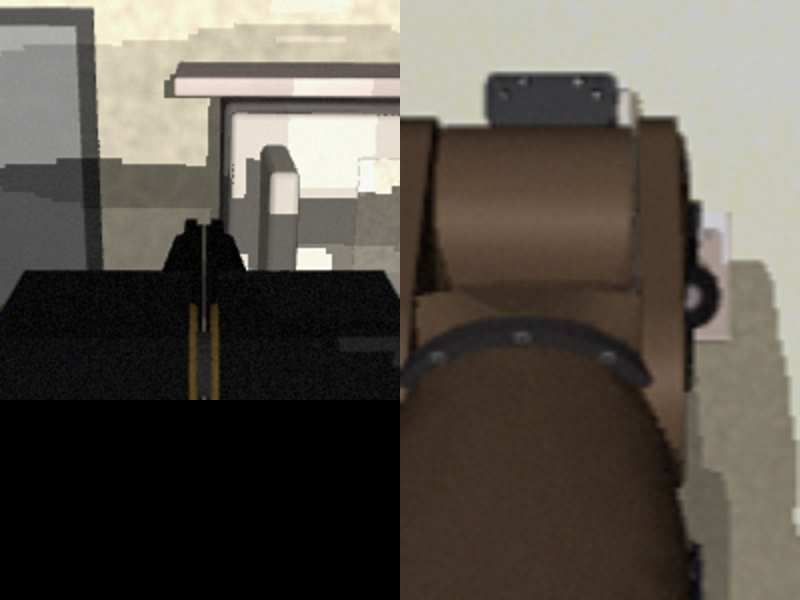

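The cassette has not moved. The tab is at crop (280,200), to the right of the shut fingers, so the tips passed over it: they stand roughly 20 mm higher than the pose says. I go back over the tab with the fingers open and descend carefully, watching the force.

Emit:
arm_command(rows=[[[0,0,-0.05,0,0,0,-0.2],[0,0.05,0,0,0,0,-0.2],[0,0.052,0,0,0,0,-0.2],[0,0,0.05,0,0,0,-0.2],[0,0,0,0,0,0,-0.2]]])

```text
time: 17.62
ee_pos: [0.6266, 0.074, 0.0486]
ee_rot: [[-0.012, 1.0, -0.002], [1.0, 0.012, -0.0], [-0.0, -0.002, -1.0]]
contact_force: [-0.5, -0.9, -0.1]
finger_gap: 0.0372
gripper_force: 0.0
```

Emit:
arm_command(rows=[[[0,0,0.03,0,0,0,-0.2],[0,0,0,0,0,0,-0.2]]])

```text
time: 17.88
ee_pos: [0.627, 0.0741, 0.0436]
ee_rot: [[-0.012, 1.0, -0.001], [1.0, 0.012, -0.0], [-0.0, -0.001, -1.0]]
contact_force: [0.0, -0.1, -0.5]
finger_gap: 0.0382
gripper_force: 0.0
```

Emit:
arm_command(rows=[[[0,0,0.02,0,0,0,-0.2],[0,0,0,0,0,0,-0.2]]])

```text
time: 18.12
ee_pos: [0.6272, 0.074, 0.0399]
ee_rot: [[-0.012, 1.0, -0.0], [1.0, 0.012, -0.0], [-0.0, -0.0, -1.0]]
contact_force: [-0.2, -0.5, 0.6]
finger_gap: 0.0381
gripper_force: 0.0
```

Emit:
arm_command(rows=[[[0,0,0.015,0,0,0,-0.2],[0,0,0,0,0,0,-0.2]]])

```text
time: 18.38
ee_pos: [0.6273, 0.0741, 0.0369]
ee_rot: [[-0.012, 1.0, -0.0], [1.0, 0.012, -0.0], [-0.0, -0.0, -1.0]]
contact_force: [-0.0, 0.4, 0.4]
finger_gap: 0.038
gripper_force: 0.0
```

There is no contact at a reading of 0.037, below the 0.040 lid, so the height offset is confirmed. I go a little lower and then close.

Emit:
arm_command(rows=[[[0,0,0.02,0,0,0,-0.2],[0,0,0,0,0,0,-0.2]]])

```text
time: 18.62
ee_pos: [0.6272, 0.074, 0.0328]
ee_rot: [[-0.012, 1.0, -0.0], [1.0, 0.012, -0.0], [-0.0, -0.0, -1.0]]
contact_force: [0.3, -0.0, 0.1]
finger_gap: 0.0379
gripper_force: 0.0
```

Emit:
arm_command(rows=[[[0,0,0.02,0,0,0,-0.2],[0,0,0,0,0,0,-0.2]]])

```text
time: 18.88
ee_pos: [0.6272, 0.074, 0.0287]
ee_rot: [[-0.012, 1.0, -0.001], [1.0, 0.012, -0.0], [-0.0, -0.001, -1.0]]
contact_force: [-0.4, -0.1, 0.0]
finger_gap: 0.038
gripper_force: 0.0
```

Emit:
arm_command(rows=[[[0,0,0,0,0,0,-1],[0,0,0,0,0,0,-1],[0,0,0,0,0,0,-1],[0,0,0,0,0,0,-1],[0,0,0,0,0,0,-1]]], grip_force=20)

```text
time: 19.5
ee_pos: [0.6273, 0.074, 0.0292]
ee_rot: [[-0.013, 1.0, -0.0], [1.0, 0.013, -0.0], [-0.0, -0.0, -1.0]]
contact_force: [0.1, -0.0, 1.5]
finger_gap: 0.0077
gripper_force: 20.0
```

The tab is held (gap 7.7 mm, 20 N). I pull it out along the dock axis.

Emit:
arm_command(rows=[[[0,-0.03,0,0,0,0,-1],[0,-0.06,0,0,0,0,-1],[0,-0.07,0,0,0,0,-1],[0,-0.07,0,0,0,0,-1],[0,-0.07,0,0,0,0,-1],[0,-0.07,0,0,0,0,-1],[0,-0.03,0,0,0,0,-1],[0,0,0,0,0,0,-1]]])

```text
time: 20.5
ee_pos: [0.5468, 0.0731, 0.0292]
ee_rot: [[-0.012, 1.0, -0.001], [1.0, 0.012, -0.0], [-0.0, -0.001, -1.0]]
contact_force: [-1.7, -1.0, 1.8]
finger_gap: 0.0078
gripper_force: 20.0
```

Emit:
arm_command(rows=[[[0,-0.05,0,0,0,0,-1],[0,-0.07,0,0,0,0,-1],[0,-0.07,0,0,0,0,-1],[0,-0.07,0,0,0,0,-1],[0,-0.07,0,0,0,0,-1],[0,-0.04,0,0,0,0,-1],[0,-0.02,0,0,0,0,-1],[0,0,0,0,0,0,-1]]])

```text
time: 21.5
ee_pos: [0.4688, 0.0721, 0.0291]
ee_rot: [[-0.012, 1.0, -0.001], [1.0, 0.012, -0.0], [-0.0, -0.001, -1.0]]
contact_force: [-3.4, 0.1, 4.3]
finger_gap: 0.0082
gripper_force: 20.0
```

Emit:
arm_command(rows=[[[0,0,0,0,0,0,-0.2],[0,0,0,0,0,0,-0.2],[0,0,0,0,0,0,-0.2],[0,0,-0.1,0,0,0,-0.2],[0,0,-0.2,0,0,0,-0.2],[0,0,-0.25,0,0,0,-0.2],[0,0,-0.25,0,0,0,-0.2],[0,0,-0.1,0,0,0,-0.2]]])

```text
time: 22.5
ee_pos: [0.47, 0.0721, 0.2118]
ee_rot: [[-0.013, 1.0, 0.004], [1.0, 0.013, -0.0], [-0.0, 0.004, -1.0]]
contact_force: [0.5, 0.3, -0.7]
finger_gap: 0.0381
gripper_force: 0.0
```

Emit:
arm_command(rows=[[[-0.25,0,0,0,0,0,-0.2],[-0.25,0,0,0,0,0,-0.2],[-0.25,0,0,0,0,0,-0.2],[-0.25,0,0,0,0,0,-0.2],[-0.25,0,0,0,0,0,-0.2],[0,0,0,0,0,0,-0.2]]])

```text
time: 23.25
ee_pos: [0.4724, -0.1806, 0.2088]
ee_rot: [[-0.009, 1.0, -0.0], [1.0, 0.009, -0.0], [-0.0, -0.0, -1.0]]
contact_force: [0.2, 0.5, -0.2]
finger_gap: 0.0381
gripper_force: 0.0
```

```bash
python3 wing.py t3
```

```text
23.3 [ 0.47220506 -0.1789006   0.20878225] [ 0.03228098 -0.00428021 -0.51737157] [-0.05996792 -0.13692108  0.03685158]
```

View pics/t3.png

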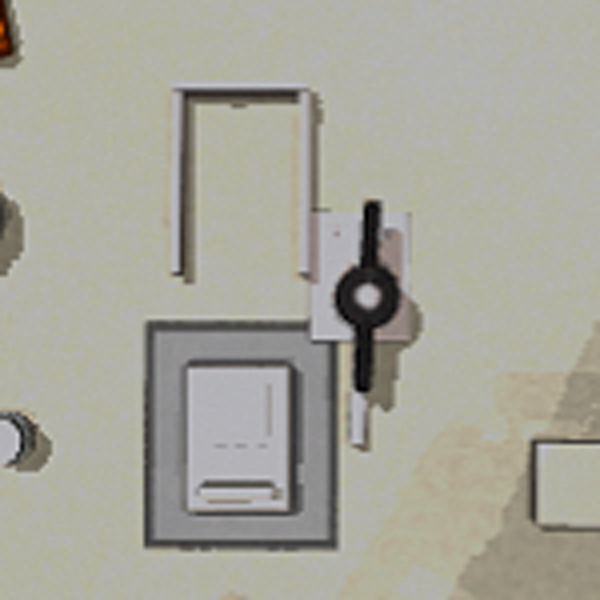

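The cassette's lid (187–293, 363–513) is centred and square on the mat (146–337, 322–547). The tongue points out of the dock at (358,445), and the bystanders have not moved.

```bash
python3 -c "
from rig import r
print(r.finish_job())"
```

```text
the job is handed in; nothing more can be done
None
```

The knob broke free and is turned a quarter turn, the cassette lies centred and square on the mat with the arm clear of everything, and the job is handed in at about 23 s; no verdict came back.

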